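# Clear the turning stick, then hold the tea-ball tray over the plate

### The arm

A 6-joint arm with a two-finger parallel gripper is mounted at the origin on the work surface. World frame = base frame: x ahead of the robot, y to its left, z up, the work surface at z = 0. Lengths are in m, angles in rad, forces in N, time in s.
With the tool pointing down it reaches from about 0.425 to 0.95 m from the base axis. Payload 3.5 kg.
Tool frame: the origin (TCP) lies midway between the tips of the shut fingers; the grasp point (between the pads) lies 19 mm behind it; z points along the fingers, y is the line along which they close (so a half turn about z gives the same grasp; the last joint's range is limited). The gripper opens to 85 mm and grips with 20 to 120 N. Pads are 22 mm wide; open, the fingers measure 114 mm over their backs; the gripper's body (76 mm by 85 mm) begins 54 mm behind the grasp point. The pads swing forward as they close: fully open they stand 13 mm farther back than shut.
Start: joints at [-1.326, 0.286, 1.577, -0, 1.279, -0.15], TCP at [0.26, -0.623, 0.231] pointing down, gripper open.
Joint ranges: [-2.77, 2.77], [-0.9, 2.22], [0.21, 2.48], [-1.53, 4.67], [0.24, 2.81], [-2.84, 2.84]. Speed limits (rad/s): [2.79, 2.79, 3.14, 3.14, 3.14, 3.14].

### API

Orientations are given as a unit quaternion [x, y, z, w].
In Python, from plant import get_state, read_camera, ctrl gives the robot as it stands.
- The arm moves only by the shell command python3 -m crank 'ROWS' [FORCE]. ROWS is JSON, a list of rows, each a list of 3 entries, a list of its own where there are three numbers: the shift along the tool's x, y, z in mm, then the turn about the tool's z in degrees, then the closure in counts, from 0 (fully open) to 255 (shut). In form: [[[tx, ty, tz], yaw, claw], ...]. A call has 1 to 10 rows; each row is the pose to reach, as a shift and turn from the pose commanded when the call began, along the tool's axes at that moment; what a row does not reach only later rows make up. A row lasts 1/10 s, in which the tool goes at most 50 mm and 8.59 degrees, less where a joint would pass 70% of its speed; a pose out of reach is approached as far as the arm can. A call with a gripper value outside its range is refused whole. The fingers move at their own pace and stop on an object; FORCE is the grip in N (left out, the last holds). Time passes only in rows, so rows that repeat a pose let the fingers close. It gives the time, the measured TCP pose, the force, the opening and the grip force at its end, in the units of the state.
- get_state(): the state, without advancing time (a new reading comes with each control period).
- read_camera(name): name is "scene" or "top" or "wrist"; returns a dict with "frame" (420x560x3 uint8, blue, green, red), "range_z" (420x560 float32, m along the optical axis (not along the pixel's ray), 0 where there is no reading), "vfov" (degrees; the focal length in pixels is half the picture's height over the tangent of half this angle, whatever the lens; pixels are square), "cx", "cy" (the principal point, pixels), "k1" (the pictures are not rectified: a ray, as slopes to the right and down, at radius r is drawn at 1 + k1 r^2 times it, then the intrinsics apply), "origin" and "orientation" of the camera in the world. Camera axes: x right, y down, z forward; pixel columns grow to the right and rows downward; lengths in m; the calibration is good to about 2 mm. A picture is of the moment at which its call begins.
- ctrl.sign_off(): hands the job in; it is judged then, once.
The state is a dict: "time": time; "qpos": joint angles; "dq": joint speeds; "joint_efforts": joint torques, N m; "eef_pos": TCP position; "tcp_rot": TCP orientation; "contact_force": force on the tool from outside, world axes, zero at the start; "wrist_torque": the same for the moment, N m; "opening": opening from 0.0 (shut) to 1.0 (fully open); "finger_force": force on a finger pad.
Only numpy, scipy, OpenCV 4.12 (cv2) and the standard library are available. Lean on these libraries where they do the work, as an engineer would, in place of code of your own. Each camera call takes 0.05 s, during which the arm holds its last target. There are 200 camera calls.

### The job

The wooden turning stick is lying across the green plate: lay it (do not drop it) flat and level into the two facing notches of the blue drainer, roughly centred, and let go. Then pick up the aluminium tray by its arch handle, keeping it near level so the loose steel tea ball stays in its pocket, bring it over the middle of the green plate and finish while still holding it there, still and level, its underside about ten centimetres above the plate's rim so it can drip. Leave the plate where it is and do not disturb the caddy lid, cups, pot lid, soap bottle or brush.

Things in the scene. Friction and masses are not known exactly. Their poses are not given: they have to be found in the camera images.
- stick: Flat wooden turning stick, 282 mm long, 18 mm wide, 16 mm thick, about 90 g, with a 30 mm wide, 42 mm long paddle at its +x end (the paddle begins 100 mm from the origin; same thickness). Starts lying across the plate's rim, so its underside is 26 mm above the ledge. Origin: middle of the underside, close to the centre of mass; x runs along the stick (+142 mm to the paddle's tip, -140 mm to the other), y across it, z up.
- plate: Green melamine plate, loose, 200 mm across, rim 26 mm high, inner floor about 5 mm above the ledge. Origin: centre of the underside. It and the tray may start in each other's place.
- drainer: Blue plastic dish drainer, fixed, 170 mm (its x) by 300 mm (its y). Its two long walls (12 mm thick, centred 79 mm either side of the middle along its x, 85 mm high) each have one notch facing the other, so that a stick laid in both lies along the drainer's x. End walls 70 mm high. A cutlery caddy 130 x 70 mm, to about 115 mm high with a hinged white lid and a knob on it, stands inside, centred at +100 mm along its y. Origin: centre of the underside.
- drainer_notch (a point): Point midway between the two notches, at the height of the notch floors: 70 mm from the drainer's middle towards its -y, 60 mm above the ledge. Axes as the drainer's. Each notch has a flat floor 24 mm wide (along y) and sloping sides that open to 44 mm at the wall top 25 mm higher. Open space inside between the walls down to 10 mm above the ledge; the nearest end wall is 70 mm from the notch line.
- caddy_lid (a joint): Hinge angle of the caddy's lid; 0 is closed, grows as it opens. Its knob reaches about 155 mm above the ledge. Stays shut by its weight; leave it shut.
- tray: Aluminium carrying tray 150 mm (x) by 110 mm (y), base 6 mm thick, about 300 g, standing on the ledge. Over its middle runs an arch handle: an orange bar along the tray's y, 94 mm long, 12 mm wide (x), 18 mm tall, from 88 to 106 mm above the underside, on posts at its two ends, open beneath. Two shallow round pockets (rings 4 mm high, 30 mm inside) lie at x = +45 and -45 mm; the ball is in the +x one. Origin: centre of the underside, z up.
- tray_grip (a point): Centre of the tray's handle bar, 97 mm above the tray's underside, over the tray's middle; axes as the tray's: pinch the bar across x.
- tray_pocket (a point): Centre of the floor of the pocket that holds the ball, on the tray's top face, 45 mm from the middle along +x.
- ball_center (a point): Centre of the loose steel tea ball, 36 mm in diameter, about 60 g; 18 mm above the pocket floor. It can roll a few mm in its pocket and leaves it if the tray tips more than about 35 degrees or is jerked.
- cup_a: Stainless steel cup, 72 mm across, 85 mm high, loose bystander at the far edge. Origin: centre of the underside.
- cup_b: The second, same steel cup, loose bystander at the far edge.
- pot_lid: Aluminium pot lid, 156 mm across, resting upside down on its black knob, 34 mm high, loose bystander. Origin: underside of the knob.
- soap: Green soap bottle, 60 mm across, 170 mm high, loose bystander. Origin: centre of the underside.
- brush: White washing-up brush lying at the left side, about 200 mm long, loose bystander.

How it is judged:
By the outcome, as a careful person would: the job done as asked, in the order asked, and still so for the second after the job is handed in, while the arm keeps its last pose, push and grip.
It also fails if it takes over 72 s, if anything falls off the work surface, if the arm or the gripper's body presses on something with over 40 N, if the wrist force passes 120 N, or if a joint passes its speed limit or range.

## Working session

There is one attempt and no reset: what is moved stays moved. The work goes in short steps, Python scripts to look and compute and a shell command to move; the robot and the scene stay as the last step left them, time stands still between calls to the robot, and variables do not carry over. Pictures are saved under pics/ and viewed, at most 10 in all, crops included, and the job is handed in when it is done.

```bash
ls; mkdir -p pics
cat > h.py <<'E'
import numpy as np, cv2
from scipy.spatial.transform import Rotation as R
from plant import get_state, read_camera, ctrl
def cam(n):
    c=read_camera(n); f=c["frame"]; h,w=f.shape[:2]
    F=h/2/np.tan(np.radians(c["vfov"])/2)
    vv,uu=np.mgrid[0:h,0:w]
    dx=(uu-c["cx"])/F; dy=(vv-c["cy"])/F
    x,y=dx.copy(),dy.copy()
    for _ in range(20):
        s=1+c["k1"]*(x*x+y*y); x,y=dx/s,dy/s
    Rm=R.from_quat(c["orientation"]).as_matrix()
    c["rays"]=np.stack([x,y,np.ones_like(x)],-1)@Rm.T
    c["P"]=np.array(c["origin"])+c["rays"]*c["range_z"][...,None]
    return c
def onplane(c,u,v,z):
    r=c["rays"][int(round(v)),int(round(u))]; o=np.array(c["origin"])
    return o+r*(z-o[2])/r[2]
E
python3 - <<'E'
from h import *
for n in("top","scene"):
    c=cam(n); cv2.imwrite(f"pics/{n}0.png",c["frame"]); np.savez(f"{n}0.npz",**{k:c[k] for k in("frame","P","rays","origin","range_z")})
    print(n,c["origin"],c["vfov"],c["k1"])
print(get_state())
E
```

```text
pics
top [0.38549765 0.08910368 1.3804596 ] 52.68760586210067 -0.07038174053687825
scene [ 1.49069328 -0.54107688  1.06150886] 42.353054217213874 -0.06279078769908225
{'time': 0.1, 'qpos': array([-1.32599715e+00,  2.87078349e-01,  1.57805069e+00,  2.81705676e-06,
        1.27861751e+00, -1.49967884e-01]), 'dq': array([-0.00019805, -0.00264741, -0.00380324,  0.0001993 , -0.00029707,
        0.0006763 ]), 'joint_efforts': array([ 1.05020008e-03, -4.07292473e+01, -2.93699616e+01, -1.50714736e-04,
        3.41941726e-03,  4.43329666e-07]), 'eef_pos': array([ 0.25949984, -0.62246867,  0.23007378]), 'tcp_rot': array([ 9.80582546e-01,  1.96103828e-01, -4.96980916e-05, -1.07579976e-03]), 'contact_force': array([-0.81771694, -0.99554098,  0.10236762]), 'wrist_torque': array([ 0.05760129, -0.00515635, -0.05090741]), 'finger_force': 0.0, 'opening': 0.999260222171275}
```

View pics/top0.png

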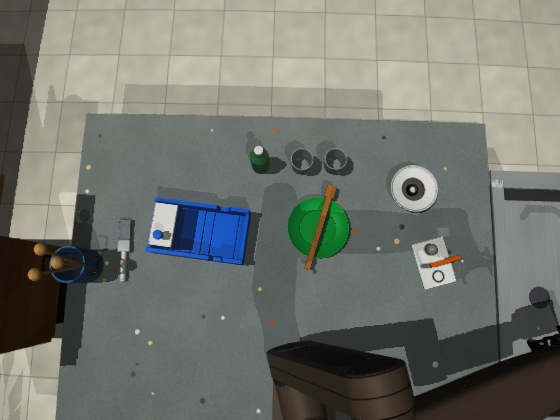

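View pics/scene0.png

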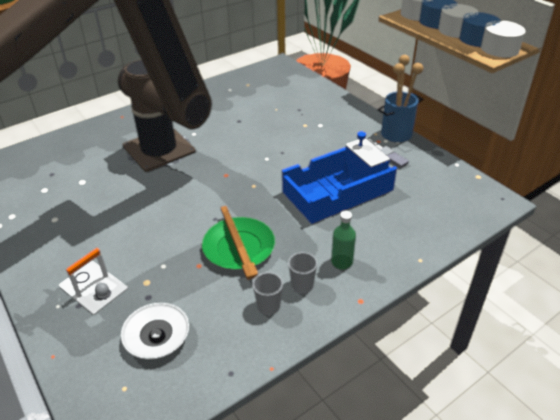

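The top view shows the plate at about (319,227), with the stick running from the paddle at (331,187) to (309,268). The drainer is at about (198,232) with its caddy on the left, and the tray is at about (434,262) with the ball at (431,249). The scene view agrees.

```bash
cat > m.py <<'E'
import numpy as np, cv2
def mk(f,lo,hi): return cv2.inRange(cv2.cvtColor(f,cv2.COLOR_BGR2HSV),lo,hi)
def big(m):
    n,l,s,_=cv2.connectedComponentsWithStats(m); return l==1+np.argmax(s[1:,4])
def rect(p):
    (c,s,a)=cv2.minAreaRect(p[:,:2].astype(np.float32)*1000); b=cv2.boxPoints((c,s,a)); return np.round(c,1),np.round(s,1),round(a,1),b.round(0).tolist()
E
python3 - <<'E'
from m import *
for n in("top0","scene0"):
    d=np.load(n+".npz"); f,P,rays,o=d["frame"],d["P"],d["rays"],d["origin"]
    pl=lambda m,z:(o+rays*((z-o[2])/rays[...,2])[...,None])[m]
    print(n)
    g=mk(f,(50,120,50),(75,255,255)); b=mk(f,(110,120,40),(130,255,255)); st=mk(f,(8,100,60),(22,255,255)); 
    roi=np.zeros_like(g)
    if n=="top0": roi[180:275,290:350]=255
    else: roi[200:285,195:285]=255
    G=big(g&roi); print("plate z",np.percentile(P[G][:,2],[5,50,95]).round(3)); p=pl(cv2.morphologyEx((G*255).astype(np.uint8),cv2.MORPH_CLOSE,np.ones((25,25)))>0,.026)
    c,r=cv2.minEnclosingCircle(p[:,:2].astype(np.float32)); print("plate",c,r)
    S=big(st&roi); p=pl(S,.042); print("stick z",np.percentile(P[S][:,2],[5,50,95]).round(3),rect(p))
    roi[:]=0
    if n=="top0": roi[235:290,405:475]=255
    else: roi[240:300,50:120]=255
    h=mk(f,(3,150,100),(16,255,255)); H=big(h&roi); p=pl(H,.106); print("handle z",np.percentile(P[H][:,2],[5,50,95]).round(3),rect(p), rect(P[H]))
    # drainer
    B=big(b); q=P[B]; t=q[(q[:,2]>.06)&(q[:,2]<.095)]; print("drainer",len(t),rect(t),q[:,2].max())
    if n=="top0":
        sub=np.s_[235:290,405:475]; m=np.abs(P[...,2]-.006)<.006; hsv=cv2.cvtColor(f,cv2.COLOR_BGR2HSV); w=((hsv[...,2]>150)&(hsv[...,1]<60)); w[:235]=0;w[290:]=0;w[:,:405]=0;w[:,475:]=0
        W=big((w*255).astype(np.uint8)); print("tray z",np.percentile(P[W][:,2],[5,50,95]).round(3),rect(pl(W,.006)))
E
```

```text
top0
plate z [0.003 0.013 0.027]
plate (0.5680361986160278, -0.022124232724308968) 0.09762466698884964
stick z [0.038 0.043 0.048] (array([565.5, -36.9]), array([ 29.6, 282.1]), 72.5, [[427.0, -9.0], [696.0, -93.0], [705.0, -65.0], [435.0, 20.0]])
handle z [0.006 0.107 0.111] (array([ 460.3, -413.2]), array([13. , 98.3]), 14.6, [[442.0, -367.0], [466.0, -462.0], [479.0, -459.0], [454.0, -364.0]]) (array([ 463.6, -435.6]), array([ 17.9, 135.8]), 14.3, [[438.0, -372.0], [472.0, -504.0], [489.0, -499.0], [456.0, -368.0]])
drainer 637 (array([537.3, 340. ]), array([297.7, 170.7]), 84.0, [[437.0, 201.0], [607.0, 183.0], [638.0, 479.0], [468.0, 497.0]]) 1.3804595952872187
tray z [0.003 0.008 0.013] (array([ 459.5, -415.3]), array([147.8, 109.2]), 15.5, [[374.0, -382.0], [403.0, -488.0], [545.0, -448.0], [516.0, -343.0]])
scene0
plate z [0.001 0.01  0.024]
plate (0.5611535310745239, -0.059602342545986176) 0.0957997515797615
stick z [0.034 0.04  0.044] (array([575. , -39.2]), array([ 33.2, 287.1]), 72.0, [[433.0, -11.0], [706.0, -99.0], [717.0, -68.0], [444.0, 21.0]])
handle z [0.094 0.102 0.108] (array([ 470.8, -416.9]), array([20.8, 91.9]), 15.2, [[449.0, -375.0], [473.0, -464.0], [493.0, -459.0], [469.0, -370.0]]) (array([ 464.3, -415.9]), array([15.5, 91.5]), 17.1, [[443.0, -374.0], [470.0, -462.0], [485.0, -457.0], [458.0, -370.0]])
drainer 272 (array([534.7, 302.5]), array([228.1, 180. ]), 83.5, [[432.0, 199.0], [611.0, 179.0], [637.0, 406.0], [458.0, 426.0]]) 1.0615088570620776
```

```bash
cat >> h.py <<'E'
def goto(p,toolx_deg):
    s=get_state(); Rm=R.from_quat(s["tcp_rot"]).as_matrix()
    a=np.degrees(np.arctan2(Rm[1,0],Rm[0,0])); d=-(toolx_deg-a); d=(d+180)%360-180
    print("tcp",s["eef_pos"].round(4),"toolx",a.round(1),"tilt",np.degrees(np.arccos(-Rm[2,2])).round(2),"q6",s["qpos"][5].round(2),"t",round(s["time"],2))
    print("shift mm",(Rm.T@(np.array(p)-s["eef_pos"])*1000).round(1),"yaw",d.round(1))
E
python3 -m crank '[[[507,-423,30],40,0],[[507,-423,30],40,0],[[507,-423,30],40,0],[[507,-423,30],40,0],[[507,-423,30],40,0],[[507,-423,30],40,0],[[507,-423,30],40,0],[[507,-423,30],40,0],[[507,-423,30],40,0],[[507,-423,30],40,0]]' 40
python3 - <<'E'
from m import *
d=np.load("top0.npz"); f,rays,o=d["frame"],d["rays"],d["origin"]
g=mk(f,(50,120,30),(75,255,255)); g[:190]=0;g[275:]=0;g[:,:285]=0;g[:,:][:,352:]=0
v,u=np.nonzero(g); print(u.min(),u.max(),v.min(),v.max())
p=(o+rays*((.026-o[2])/rays[...,2])[...,None])[g>0]
print(cv2.minEnclosingCircle(p[:,:2].astype(np.float32)))
from h import *
goto((.5655,-.037,.18),-17.3)
E
```

```text
time: 1.1
eef_pos: [0.4908, -0.1782, 0.2083]
tcp_rot: [0.989, -0.151, -0.0, -0.0]
contact_force: [1.0, -0.3, -0.4]
opening: 1.0
finger_force: 0.0
287 348 197 257
((0.5648180842399597, -0.03606364130973816), 0.1002848893404007)
tcp [ 0.4908 -0.1782  0.2083] toolx -17.4 tilt 0.02 q6 1.33 t 1.1
shift mm [  29.1 -157.1   28.3] yaw -0.1
```

```bash
python3 -m crank '[[[29,-157,8],0,0],[[29,-157,8],0,0],[[29,-157,8],0,0],[[29,-157,8],0,0],[[29,-157,8],0,0],[[29,-157,8],0,0],[[29,-157,8],0,0],[[29,-157,8],0,0]]'
python3 - <<'E'
from h import *; from m import *
goto((.5655,-.037,.018),-17.3)
c=cam("wrist"); cv2.imwrite("pics/w1.png",c["frame"]); print(c["origin"])
st=mk(c["frame"],(8,100,60),(22,255,255)); S=big(st); P=c["P"][S]
print(np.percentile(P[:,2],[5,50,95])); o=np.array(c["origin"]); p=o+c["rays"][S]*((.042-o[2])/c["rays"][S][:,2])[:,None]
print(rect(p))
E
```

```text
time: 1.9
eef_pos: [0.5647, -0.0406, 0.2007]
tcp_rot: [0.988, -0.152, 0.0, 0.0]
contact_force: [0.8, 0.2, 0.0]
opening: 1.004
finger_force: 0.0
tcp [ 0.5647 -0.0406  0.2007] toolx -17.5 tilt 0.01 q6 1.63 t 1.9
shift mm [ -0.3  -3.7 182.7] yaw -0.2
[ 0.63837833 -0.06345093  0.34287675]
[0.0402407  0.04144999 0.04265148]
(array([568.7, -36.6]), array([ 29. , 277.9]), 72.9, [[432.0, -10.0], [697.0, -91.0], [706.0, -64.0], [440.0, 18.0]])
```

View pics/w1.png

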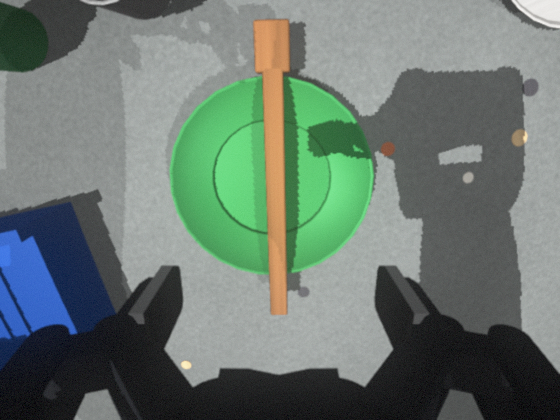

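The wrist view shows the stick running down the plate's middle, from (272,20) to (279,315), centred between the fingers. Descending with the fingers half closed.

```bash
python3 -m crank '[[[1,-4,40],0,130],[[1,-4,80],0,130],[[1,-4,110],0,130],[[1,-4,135],0,130],[[1,-4,155],0,130],[[1,-4,170],0,130],[[1,-4,180],0,130],[[1,-4,186],0,130],[[1,-4,186],0,130],[[1,-4,186],0,130]]'
python3 -m crank '[[[0,0,0],0,150],[[0,0,0],0,170],[[0,0,0],0,190],[[0,0,0],0,210],[[0,0,0],0,230],[[0,0,0],0,240],[[0,0,0],0,240],[[0,0,0],0,240],[[0,0,0],0,240]]' 50
python3 -c "
from h import *
goto((.5655,-.037,.2),-17.3)"
```

```text
time: 2.95
eef_pos: [0.568, -0.0358, 0.0155]
tcp_rot: [0.989, -0.151, 0.001, 0.0]
contact_force: [0.3, -0.6, -0.1]
opening: 0.489
finger_force: 0.0
time: 3.85
eef_pos: [0.5677, -0.0357, 0.0153]
tcp_rot: [0.989, -0.151, 0.0, 0.0]
contact_force: [-0.8, -0.5, 5.4]
opening: 0.2
finger_force: 49.2
tcp [ 0.5677 -0.0357  0.0153] toolx -17.4 tilt 0.04 q6 1.63 t 3.85
shift mm [  -1.6    1.9 -184.7] yaw -0.1
```

```bash
python3 -m crank '[[[0,0,-5],0,240],[[0,0,-20],0,240],[[0,0,-45],0,240],[[0,0,-75],0,240],[[0,0,-105],0,240],[[0,0,-135],0,240],[[0,0,-160],0,240],[[0,0,-175],0,240],[[0,0,-180],0,240],[[0,0,-180],0,240]]'
python3 -c "
from h import *
goto((.530,.27,.2),-6)"
```

```text
time: 4.85
eef_pos: [0.5672, -0.0356, 0.1949]
tcp_rot: [0.989, -0.151, 0.0, 0.0]
contact_force: [-0.0, 0.3, -1.2]
opening: 0.2
finger_force: 48.8
tcp [ 0.5672 -0.0356  0.1949] toolx -17.4 tilt 0.03 q6 1.63 t 4.85
shift mm [-126.8 -280.5   -5.2] yaw -11.4
```

```bash
python3 -m crank '[[[-8,-18,-5],-1,240],[[-23,-50,-5],-3,240],[[-38,-85,-5],-5,240],[[-54,-120,-5],-7,240],[[-70,-155,-5],-9,240],[[-86,-190,-5],-11.4,240],[[-102,-225,-5],-11.4,240],[[-114,-252,-5],-11.4,240],[[-123,-272,-5],-11.4,240],[[-127,-280,-5],-11.4,240]]'
python3 -m crank '[[[0,0,0],0,240],[[0,0,0],0,240],[[0,0,0],0,240]]'
python3 - <<'E'
from h import *; from m import *
goto((.530,.27,.2),-6)
for n in("wrist","top"):
    c=cam(n); f=c["frame"]; P=c["P"]; cv2.imwrite(f"pics/{n}2.png",f)
    np.savez(n+"2.npz",**{k:c[k] for k in("frame","P","rays","origin","range_z")})
    b=mk(f,(108,110,30),(132,255,255)); b[c["range_z"]==0]=0; B=big(b); q=P[B]; t=q[(q[:,2]>.065)&(q[:,2]<.093)]
    print(n,len(t),rect(t), t[:,2].max())
c=np.load("wrist2.npz"); f,P=c["frame"],c["P"]
st=mk(f,(8,100,60),(22,255,255)); S=big(st); p=P[S]; s=get_state(); print("stick z",np.percentile(p[:,2],[5,50,95]))
print(rect(p))
E
```

```text
time: 5.85
eef_pos: [0.5281, 0.2711, 0.1972]
tcp_rot: [0.999, -0.051, -0.002, 0.001]
contact_force: [-0.3, -0.3, -1.3]
opening: 0.201
finger_force: 48.9
time: 6.15
eef_pos: [0.5298, 0.2684, 0.1992]
tcp_rot: [0.999, -0.053, -0.0, 0.0]
contact_force: [0.2, -0.4, -0.2]
opening: 0.201
finger_force: 48.9
tcp [0.5298 0.2684 0.1992] toolx -6.1 tilt 0.05 q6 1.97 t 6.15
shift mm [-0.  -1.6 -0.8] yaw -0.1
wrist 8796 (array([544.4, 391.7]), array([204.9, 170.6]), 84.0, [[449.0, 299.0], [619.0, 281.0], [640.0, 485.0], [470.0, 502.0]]) 0.09295558565900161
top 301 (array([525.7, 225.8]), array([ 68.1, 170.4]), 83.8, [[437.0, 201.0], [607.0, 183.0], [614.0, 250.0], [445.0, 269.0]]) 0.09251755346052382
stick z [0.22410349 0.22524113 0.22629974]
(array([565.3, 265.7]), array([ 29.4, 145. ]), 83.4, [[492.0, 259.0], [636.0, 243.0], [639.0, 272.0], [495.0, 289.0]])
```

View pics/wrist2.png

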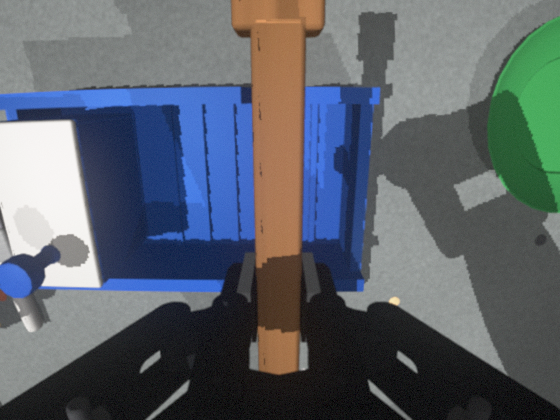

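The wrist view shows the stick level over the drainer. The paddle is beyond the far wall at (278,15), and the wall's right end is at (372,92). Checking the notch profile with depth.

Run:
```python
import numpy as np
c0=np.array([.5373,.340]); a=np.radians(-6); X=np.array([np.cos(a),np.sin(a)]); Y=np.array([-X[1],X[0]])
for n in("top0","scene0","wrist2"):
    d=np.load(n+".npz"); P=d["P"].reshape(-1,3); q=P[:,:2]-c0; x,y=q@X*1000,q@Y*1000; z=P[:,2]*1000
    for s in(-1,1):
        m=(abs(x-s*79)<4)&(z>40)&(z<100)
        print(n,s,[(b,int(np.median(z[m&(abs(y-b)<2.5)]))) for b in range(-110,-20,5) if (m&(abs(y-b)<2.5)).any()])
    m=(z>75)&(z<92)&(abs(y)<150)&(abs(x)<110)&(y<0); print(np.percentile(x[m],[1,99]),y[m].min())
```

```text
top0 -1 [(-110, 87), (-105, 82), (-100, 85), (-95, 83), (-90, 83), (-85, 71), (-80, 63), (-75, 63), (-70, 62), (-65, 64), (-60, 61), (-55, 64), (-50, 73), (-45, 87), (-40, 85), (-35, 88), (-30, 87), (-25, 87)]
top0 1 [(-110, 83), (-105, 87), (-100, 83), (-95, 88), (-90, 85), (-85, 71), (-80, 62), (-75, 62), (-70, 61), (-65, 59), (-60, 62), (-55, 69), (-50, 79), (-45, 86), (-40, 83), (-35, 88), (-30, 84), (-25, 86)]
[-84.80677607  85.13239726] -148.7363968033669
scene0 -1 [(-110, 79), (-105, 74), (-100, 71), (-95, 81), (-90, 77), (-85, 54), (-80, 55), (-75, 56), (-70, 56), (-65, 49), (-60, 57), (-55, 62), (-50, 71), (-45, 77), (-40, 84), (-35, 69), (-30, 82), (-25, 74)]
scene0 1 [(-110, 82), (-105, 84), (-100, 82), (-95, 83), (-90, 82), (-75, 59), (-70, 57), (-65, 59), (-60, 57), (-55, 60), (-50, 69), (-45, 81), (-40, 82), (-35, 81), (-30, 82), (-25, 72)]
[-86.18832938  90.79596519] -149.8195479866061
wrist2 -1 [(-25, 83)]
wrist2 1 [(-110, 84), (-105, 84), (-100, 84), (-95, 84), (-90, 84), (-50, 71), (-45, 82), (-40, 84), (-35, 84), (-30, 84), (-25, 84)]
[-82.4634558  86.7059146] -146.40793954392637
```

```bash
python3 -m crank '[[[0,-1.5,15],-0.3,240],[[0,-1.5,40],-0.3,240],[[0,-1.5,65],-0.3,240],[[0,-1.5,90],-0.3,240],[[0,-1.5,110],-0.3,240],[[0,-1.5,125],-0.3,240],[[0,-1.5,135],-0.3,240],[[0,-1.5,141],-0.3,240],[[0,-1.5,145],-0.3,240],[[0,-1.5,146],-0.3,240]]'
python3 -m crank '[[[0,0,0],0,240],[[0,0,0.5],0,240],[[0,0,1],0,240],[[0,0,1.5],0,240],[[0,0,2],0,240],[[0,0,2],0,240],[[0,0,2],0,240]]'
```

```text
time: 7.25
eef_pos: [0.5302, 0.2711, 0.0538]
tcp_rot: [0.999, -0.05, 0.0, -0.0]
contact_force: [-0.0, -0.2, -0.3]
opening: 0.203
finger_force: 48.9
time: 7.95
eef_pos: [0.5298, 0.2711, 0.0516]
tcp_rot: [0.999, -0.05, -0.0, 0.0]
contact_force: [-0.1, -0.6, -1.6]
opening: 0.199
finger_force: 48.9
```

```bash
python3 -m crank '[[[0,0,0.5],0,240],[[0,0,1],0,240],[[0,0,1],0,240],[[0,0,1],0,240]]'
python3 -m crank '[[[0,0,0.5],0,240],[[0,0,1],0,240],[[0,0,1],0,240],[[0,0,1],0,240]]'
```

```text
time: 8.35
eef_pos: [0.5298, 0.2711, 0.0506]
tcp_rot: [0.999, -0.05, -0.0, -0.0]
contact_force: [-0.2, 0.3, -0.7]
opening: 0.196
finger_force: 48.9
time: 8.75
eef_pos: [0.5299, 0.2712, 0.0497]
tcp_rot: [0.999, -0.05, 0.0, -0.0]
contact_force: [-0.2, 0.5, -0.4]
opening: 0.205
finger_force: 48.9
```

```bash
python3 -m crank '[[[0,0,0.5],0,240],[[0,0,0.5],0,240],[[0,0,1],0,240],[[0,0,1],0,240]]'
python3 -c "
from h import *; from m import *
c=cam('wrist'); cv2.imwrite('pics/w3.png',c['frame']); S=big(mk(c['frame'],(8,100,60),(22,255,255))); p=c['P'][S]; print(np.percentile(p[:,2],[5,50,95]),rect(p))"
python3 -m crank '[[[0,0,0.5],0,240],[[0,0,0.5],0,240],[[0,0,1],0,240],[[0,0,1],0,240]]'
```

```text
time: 9.15
eef_pos: [0.53, 0.2712, 0.0493]
tcp_rot: [0.999, -0.05, 0.0, -0.0]
contact_force: [-2.3, 0.2, 4.0]
opening: 0.202
finger_force: 49.6
[0.07432469 0.07545235 0.07654974] (array([574.2, 269.2]), array([ 37.4, 161.7]), 78.7, [[491.0, 267.0], [650.0, 235.0], [657.0, 272.0], [499.0, 303.0]])
time: 9.6
eef_pos: [0.53, 0.2712, 0.0493]
tcp_rot: [0.999, -0.05, -0.0, 0.0]
contact_force: [-5.0, -0.5, 10.4]
opening: 0.201
finger_force: 50.4
```

Contact came at the expected height. Easing off and releasing.

```bash
python3 -m crank '[[[0,0,-0.7],0,240],[[0,0,-1.4],0,240],[[0,0,-1.4],0,200],[[0,0,-1.4],0,180],[[0,0,-1.4],0,160],[[0,0,-1.4],0,145],[[0,0,-1.4],0,130],[[0,0,-1.4],0,130],[[0,0,-1.4],0,130]]'
python3 -m crank '[[[0,0,-5],0,130],[[0,0,-15],0,130],[[0,0,-35],0,130],[[0,0,-60],0,130],[[0,0,-90],0,130],[[0,0,-120],0,130],[[0,0,-150],0,130],[[0,0,-170],0,130],[[0,0,-170],0,130],[[0,0,-170],0,130]]'
python3 - <<'E'
from h import *; from m import *
c=cam('wrist'); cv2.imwrite('pics/w4.png',c['frame']); S=big(mk(c['frame'],(8,100,60),(22,255,255))); p=c['P'][S]; print(np.percentile(p[:,2],[5,50,95]),rect(p))
goto((.4595,-.4145,.22),15.5-90)
goto((.4595,-.4145,.22),15.5+90)
E
```

```text
time: 10.5
eef_pos: [0.5299, 0.271, 0.049]
tcp_rot: [0.999, -0.05, -0.0, 0.0]
contact_force: [-0.2, -0.8, 0.5]
opening: 0.487
finger_force: 0.0
time: 11.5
eef_pos: [0.5298, 0.2711, 0.2194]
tcp_rot: [0.999, -0.05, 0.0, -0.0]
contact_force: [0.2, 0.1, 0.0]
opening: 0.491
finger_force: 0.0
[0.0742744  0.07548671 0.07672044] (array([530.6, 270.9]), array([ 33. , 279.4]), 83.5, [[390.0, 270.0], [668.0, 239.0], [671.0, 272.0], [394.0, 303.0]])
tcp [0.5292 0.2708 0.218 ] toolx -5.7 tilt 0.09 q6 1.97 t 11.55
shift mm [ -1.5 688.9  -1.5] yaw 68.8
tcp [0.5292 0.2708 0.218 ] toolx -5.7 tilt 0.09 q6 1.97 t 11.55
shift mm [ -1.5 688.9  -1.5] yaw -111.2
```

View pics/w4.png

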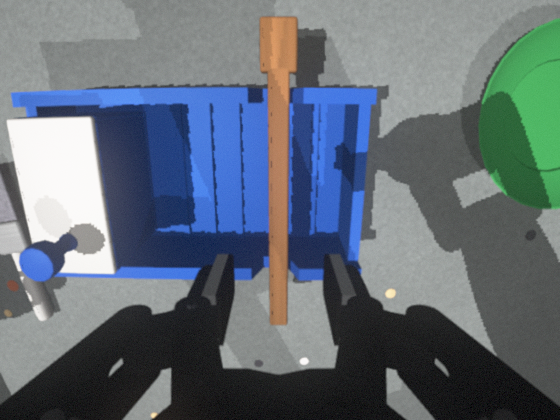

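The stick is seated in both notches: it runs from (278,40) to (279,322), its top is level at z=0.0755, and it is centred at (530.6, 270.9) mm. Now the tray.

```bash
python3 -m crank '[[[0,25,0],4,130],[[0,65,0],12,130],[[0,110,0],20,130],[[0,155,0],28,130],[[0,200,0],36,130],[[0,245,0],44,130],[[0,290,0],52,130],[[0,335,0],60,130],[[0,380,0],68.8,130],[[0,425,0],68.8,130]]'
python3 -c "
from h import *
goto((.4595,-.4145,.23),15.5-90)"
```

```text
time: 12.55
eef_pos: [0.4863, -0.1531, 0.2169]
tcp_rot: [0.795, -0.606, -0.002, 0.0]
contact_force: [0.9, 0.1, 0.4]
opening: 0.489
finger_force: 0.0
tcp [ 0.4863 -0.1531  0.2169] toolx -74.6 tilt 0.2 q6 2.37 t 12.55
shift mm [244.9  95.1 -13.5] yaw -0.1
```

```bash
python3 -m crank '[[[42,16,-13],0,130],[[84,32,-13],0,130],[[126,48,-13],0,130],[[168,65,-13],0,130],[[205,79,-13],0,130],[[230,89,-13],0,130],[[245,95,-13],0,130],[[245,95,-13],0,130],[[245,95,-13],0,130],[[245,95,-13],0,130]]'
python3 - <<'E'
from h import *; from m import *
c=cam('wrist'); f=c['frame']; cv2.imwrite('pics/w5.png',f); S=big(mk(f,(3,150,80),(16,255,255))); p=c['P'][S]; print(np.percentile(p[:,2],[5,50,95]))
o=np.array(c["origin"]); t=p[p[:,2]>.1]; print(rect(t))
goto((*(np.array(rect(t)[0])/1000),.078),15.5-90)
E
```

```text
time: 13.55
eef_pos: [0.4621, -0.4118, 0.2316]
tcp_rot: [0.797, -0.605, -0.001, -0.0]
contact_force: [0.5, 0.0, 0.3]
opening: 0.492
finger_force: 0.0
[0.10433662 0.10548915 0.10662921]
(array([ 465.8, -428.6]), array([  9.9, 119.6]), 15.4, [[445.0, -372.0], [477.0, -488.0], [486.0, -485.0], [455.0, -370.0]])
tcp [ 0.4622 -0.4118  0.2319] toolx -74.4 tilt 0.04 q6 1.98 t 13.6
shift mm [ 17.3   1.1 153.8] yaw 0.1
```

View pics/w5.png

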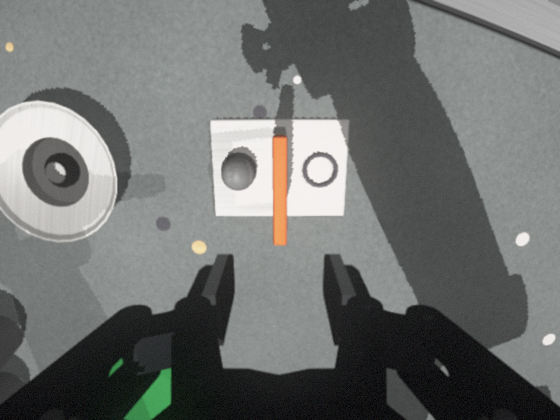

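The wrist view shows the bar from (279,137) to (280,245), between the fingers. The ball is in its pocket at (238,170). Projecting the bar's ends onto its plane.

Run:
```python
from h import *
c=cam('wrist')
a,b=onplane(c,279.5,137,.106),onplane(c,280,245,.106); m=(a+b)/2
print(a,b,m,np.linalg.norm(a-b)); goto((m[0],m[1],.078),15.5-90)
```

```text
[ 0.47447256 -0.45889818  0.106     ] [ 0.44940944 -0.36983974  0.106     ] [ 0.461941   -0.41436896  0.106     ] 0.09251792248013198
tcp [ 0.4623 -0.412   0.2321] toolx -74.4 tilt 0.01 q6 1.98 t 13.65
shift mm [  2.3   1.  154.1] yaw 0.1
```

```bash
python3 -m crank '[[[2,1,30],0,130],[[2,1,60],0,130],[[2,1,90],0,130],[[2,1,115],0,130],[[2,1,135],0,130],[[2,1,147],0,130],[[2,1,152],0,130],[[2,1,154],0,130],[[2,1,154],0,130],[[2,1,154],0,130]]'
python3 -m crank '[[[0,0,0],0,145],[[0,0,0],0,160],[[0,0,0],0,175],[[0,0,0],0,190],[[0,0,0],0,205],[[0,0,0],0,220],[[0,0,0],0,250],[[0,0,0],0,250],[[0,0,0],0,250],[[0,0,0],0,250]]' 80
python3 -m crank '[[[0,0,-1],0,250],[[0,0,-3],0,250],[[0,0,-6],0,250],[[0,0,-10],0,250],[[0,0,-15],0,250],[[0,0,-20],0,250],[[0,0,-25],0,250],[[0,0,-29],0,250],[[0,0,-31],0,250],[[0,0,-32],0,250]]'
python3 - <<'E'
from h import *
c=cam('scene'); cv2.imwrite('pics/s6.png',cv2.resize(c['frame'][180:340,20:320],None,fx=2.5,fy=2.5))
s=get_state(); print(s["contact_force"],s["wrist_torque"],s["opening"],s["eef_pos"])
E
```

```text
time: 14.65
eef_pos: [0.462, -0.4162, 0.0794]
tcp_rot: [0.796, -0.605, 0.001, 0.0]
contact_force: [-0.3, 0.3, -0.5]
opening: 0.486
finger_force: 0.0
time: 15.65
eef_pos: [0.4616, -0.4156, 0.0783]
tcp_rot: [0.796, -0.605, 0.0, -0.0]
contact_force: [1.0, 0.4, 1.7]
opening: 0.12
finger_force: 78.5
time: 16.65
eef_pos: [0.4615, -0.4156, 0.1105]
tcp_rot: [0.796, -0.605, 0.0, 0.0]
contact_force: [0.2, 0.0, -4.0]
opening: 0.128
finger_force: 77.9
[ 0.40016718  0.18899264 -2.88009579] [-0.03596018  0.03669468  0.01736479] 0.12701350534470265 [ 0.46144479 -0.41558747  0.11037504]
```

View pics/s6.png

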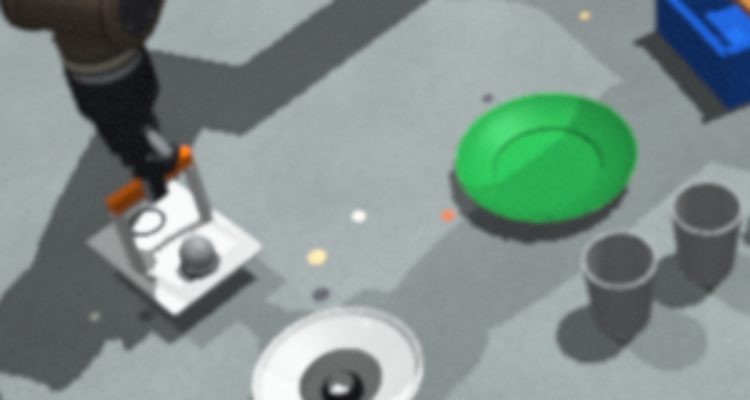

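The tray is lifted and level, and the ball is in its pocket at (198,255) in the crop. I'll re-measure the plate, since the stick pick could have nudged it.

Run:
```python
from h import *; from m import *
c=cam("top"); f=c["frame"]; g=mk(f,(50,120,30),(75,255,255)); g[:190]=0;g[275:]=0;g[:,:285]=0;g[:,352:]=0
o=np.array(c["origin"]); G=big(g)
p=(o+c["rays"]*((.026-o[2])/c["rays"][...,2])[...,None])[G]
ctr,r=cv2.minEnclosingCircle(p[:,:2].astype(np.float32)); print(ctr,r,G.sum())
goto((*ctr,.204),-74.5)
```

```text
(0.5648180842399597, -0.03606364130973816) 0.1002848893404007 2982
tcp [ 0.4614 -0.4155  0.1101] toolx -74.5 tilt 0.0 q6 1.97 t 16.75
shift mm [-337.9 -201.2  -93.9] yaw 0.0
```

```bash
python3 -m crank '[[[0,0,-3],0,250],[[0,0,-9],0,250],[[0,0,-19],0,250],[[0,0,-32],0,250],[[0,0,-47],0,250],[[0,0,-62],0,250],[[0,0,-76],0,250],[[0,0,-86],0,250],[[0,0,-92],0,250],[[0,0,-94],0,250]]'
python3 -m crank '[[[-3,-2,0],-0.5,250],[[-9,-5,0],-1,250],[[-18,-11,0],-2,250],[[-29,-17,0],-3,250],[[-42,-25,0],-4,250],[[-55,-33,0],-5,250],[[-68,-41,0],-6,250],[[-81,-49,0],-7,250],[[-94,-56,0],-8,250],[[-107,-64,0],-9,250]]'
python3 -c "
from h import *
goto((.565,-.036,.204),-45)"
```

```text
time: 17.75
eef_pos: [0.4616, -0.4158, 0.205]
tcp_rot: [0.796, -0.605, 0.001, 0.0]
contact_force: [-0.5, -0.4, -5.2]
opening: 0.123
finger_force: 77.9
time: 18.75
eef_pos: [0.4947, -0.294, 0.2041]
tcp_rot: [0.842, -0.54, 0.0, 0.0]
contact_force: [0.2, -0.3, -4.3]
opening: 0.126
finger_force: 77.9
tcp [ 0.4947 -0.294   0.2041] toolx -65.4 tilt 0.01 q6 2.0 t 18.75
shift mm [-2.053e+02 -1.714e+02  1.000e-01] yaw -20.4
```

```bash
python3 -m crank '[[[-9,-8,0],-1,250],[[-20,-17,0],-2,250],[[-31,-26,0],-3,250],[[-43,-36,0],-4,250],[[-55,-46,0],-5,250],[[-67,-56,0],-6,250],[[-79,-66,0],-7,250],[[-91,-76,0],-8,250],[[-103,-86,0],-9,250],[[-115,-96,0],-10,250]]'
python3 -c "
from h import *
goto((.565,-.036,.204),-55)"
```

```text
time: 19.75
eef_pos: [0.5344, -0.1496, 0.2041]
tcp_rot: [0.885, -0.465, 0.0, -0.0]
contact_force: [0.4, 0.5, -4.3]
opening: 0.124
finger_force: 78.0
tcp [ 0.5344 -0.1496  0.2041] toolx -55.4 tilt 0.0 q6 2.08 t 19.75
shift mm [-76.1 -89.7   0.1] yaw -0.4
```

```bash
python3 -m crank '[[[-9,-11,0],0,250],[[-19,-23,0],0,250],[[-29,-35,0],0,250],[[-39,-47,0],0,250],[[-49,-58,0],0,250],[[-58,-68,0],0,250],[[-66,-77,0],0,250],[[-71,-84,0],0,250],[[-75,-88,0],0,250],[[-76,-90,0],0,250]]'
python3 -m crank '[[[0,0,0],0,250],[[0,0,0],0,250],[[0,0,0],0,250],[[0,0,0],0,250],[[0,0,0],0,250],[[0,0,0],0,250],[[0,0,0],0,250],[[0,0,0],0,250],[[0,0,0],0,250],[[0,0,0],0,250]]'
python3 - <<'E'
from h import *
goto((.565,-.036,.204),-55)
s=cam('scene'); w=cam('wrist'); cv2.imwrite('pics/s7.png',s['frame']); cv2.imwrite('pics/w7.png',w['frame'])
E
```

```text
time: 20.75
eef_pos: [0.5652, -0.0368, 0.204]
tcp_rot: [0.885, -0.465, -0.0, 0.0]
contact_force: [0.5, -0.5, -2.9]
opening: 0.129
finger_force: 78.0
time: 21.75
eef_pos: [0.5651, -0.0372, 0.204]
tcp_rot: [0.885, -0.465, -0.0, 0.0]
contact_force: [-0.2, -0.6, -4.0]
opening: 0.125
finger_force: 78.0
tcp [ 0.5651 -0.0372  0.204 ] toolx -55.5 tilt 0.0 q6 2.29 t 21.75
shift mm [-1.1 -0.6  0. ] yaw -0.5
```

View pics/s7.png

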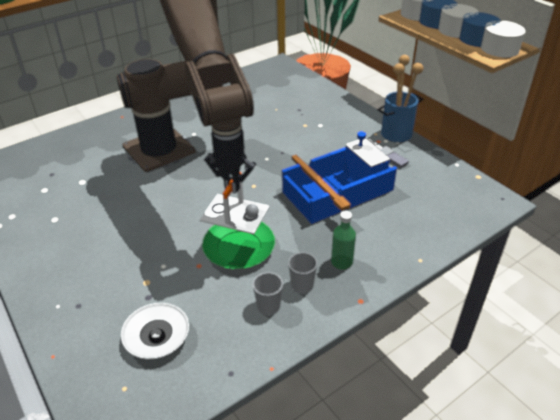

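View pics/w7.png

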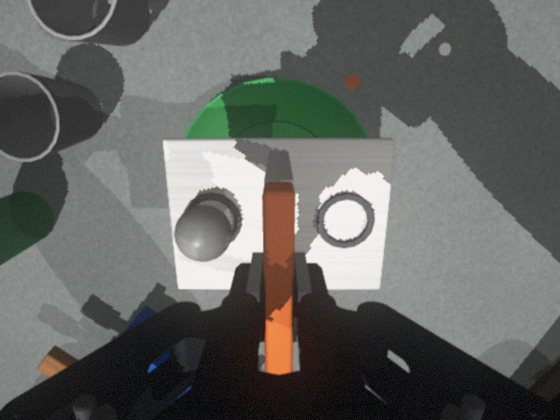

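The scene view shows the tray level over the plate at (238,210), and the stick still in the notches at (320,180). The wrist view shows the ball in its pocket at (205,230). Handing in.

```bash
python3 -c "
from plant import ctrl
print(ctrl.sign_off())"
```

```text
the job is handed in; nothing more can be done
None
```

I handed the job in at about 22 s: the stick lies level and centred in both drainer notches, and the tray is held still over the middle of the plate, its underside about 10 cm above the rim, with the ball in its pocket.

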